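# Refit the drain-valve handle on a food warmer and shut the valve

### The job

The red T-handle has come off the food warmer's drain valve. Push it fully home on the valve's slanting square stem, then use it to turn the valve clockwise (looking down on the stem) to its stop so that the drain is shut, and leave the handle on the stem. Do not shift or knock over the other things on the counter.

Things in the scene. Friction and masses are not known exactly. Their poses are not given: they have to be found in the camera images.
- handle: Loose red T-handle, 74 mm tall, 0.2 kg, standing bore down. Square hub 44 x 44 mm, 40 mm tall; on top a grip bar 110 mm long (x), 22 mm wide (y), 34 mm tall (40 to 74 mm up). Blind square bore from below, 22.5 x 22.5 mm, 30 mm deep, parallel to the hub's sides and bar, mouth flared 3 mm. Origin: centre of the bore's mouth (hub's underside); z: bore axis, mouth to bar.
- stem_seat (a point): Centre of the steel shoulder (54 mm across) at the foot of the dark square stem; turns with it. Stem 20 x 20 mm, sides along x and y, 26 mm long along z, its last 6 mm stepped to 17 then 14 mm. z, the stem's axis, leans 25 degrees from vertical, roughly towards the robot. The handle is home when its underside lies on the shoulder; any of the four quarter turns fits.
- valve (a joint): Turn of the valve stem in rad: 0 fully open, 1.3 shut at its stop; grows clockwise looking down on the stem (negative about stem_seat's z). Starts 0 to 0.5, turns against light friction (0.12 N m) and stays where it is left.
- warmer: Steel food warmer with brass drain valve, fixed. Origin: on the counter under the valve's 60 mm ball (centre 50 mm up); stem_seat is 75 mm from the ball's centre along the leaning axis. A 34 mm pipe runs along -y to the housing, which spans x -0.22 to 0.14 m, y -0.48 to -0.16 m, 0.21 m tall with lid (lid handle to 0.24 m). The stem leans to its -x.
- tub: Small open steel tub, 84 mm across the rim, 55 mm tall, loose; leave it alone. Origin: centre of its underside.
- mealbox: Closed beige pulp meal box, 155 x 155 mm, 66 mm tall, loose; leave it alone. Origin: centre of its underside.
- bottle: Yellow squeeze bottle with a red cap, 60 mm across, 170 mm tall, loose; leave it alone. Origin: centre of its underside.
There are look-alikes about, which are no part of the job. What is meant by the handle is not orange, and is the smaller of those in its own colour.

How it is judged:
By the outcome, as a careful person would: the job done as asked, in the order asked, and still so for the second after the job is handed in, with the robot touching nothing.
It also fails if it takes over 54 s, if anything falls off the work surface, if the arm or the gripper's body presses on something with over 40 N, if the wrist force passes 120 N, or if a joint passes its speed limit or range.

### The arm

A 6-joint arm with a two-finger parallel gripper is mounted at the origin on the work surface. World frame = base frame: x ahead of the robot, y to its left, z up, the work surface at z = 0. Lengths are in m, angles in rad, forces in N, time in s.
With the tool pointing down it reaches from about 0.425 to 0.95 m from the base axis. Payload 3.5 kg.
Tool frame: the origin (TCP) lies between the finger pads; the fingertips stand 25 mm ahead of it and the grasp point (between the pads) lies 6 mm ahead of it (ctrl.tips_ahead is the distance from the TCP to the fingertips, in m); z points along the fingers, y is the direction in which the jaws open and shut (so a half turn about z gives the same grasp; the last joint's range is limited). The gripper opens to 85 mm and grips with 20 to 120 N. Pads are 22 mm wide; open, the fingers measure 114 mm over their backs; the gripper's body (76 mm by 85 mm) begins 54 mm behind the grasp point. The pads swing forward as they close: fully open they stand 13 mm farther back than shut.
Start: joints at [0.988, 0.286, 1.577, -0, 1.279, -0.15], TCP at [0.283, 0.613, 0.256] pointing down, gripper open.
Joint ranges: [-2.77, 2.77], [-0.9, 2.22], [0.21, 2.48], [-1.53, 4.67], [0.24, 2.81], [-2.84, 2.84]. Speed limits (rad/s): [2.79, 2.79, 3.14, 3.14, 3.14, 3.14].

### API

Orientations are given as a unit quaternion [x, y, z, w].
In Python, from plant import ctrl, viewer, workorder gives the robot as it stands.
- The arm moves only by the tool drive_tool, never from a script. Its argument "deltas" is a list of rows, each an object of numbers: "dx", "dy", "dz": the shift along the world's x, y, z in m; "rx", "ry", "rz": the turn, a rotation vector about the world's x, y, z in degrees; "jaw": the finger opening in m, from 0 to 0.0854. In form: [{"dx": .., "dy": .., "dz": .., "rx": .., "ry": .., "rz": .., "jaw": ..}, ...]. A call has 1 to 20 rows; each row shifts and turns the commanded pose from where the row before left it; what a row does not reach is not made up. A row lasts 1/8 s, in which the tool goes at most 62.5 mm and 10.7 degrees, less where a joint would pass 70% of its speed; a pose out of reach is approached as far as the arm can. A call with a gripper value outside its range is refused whole. The fingers move at their own pace and stop on an object; "squeeze" is the grip in N (left out, the last holds). Time passes only in rows, so rows that do not move let the fingers close. It gives the time, the measured TCP pose, the force and the opening at its end, in the units of the state.
- ctrl.get_state(): the state, without advancing time (a new reading comes with each control period).
- viewer.read_camera(name): name is "scene" or "top" or "wrist"; returns the picture (420x560x3 uint8, red, green, blue); there is no depth.
- viewer.camera_info(name): a dict with "K" (3x3 intrinsics, pixels), "R" (3x3) and "t" (3): a world point X has camera coordinates R X + t; the wrist camera has in their place "T_tool_cam" (4x4, takes a point from camera to tool coordinates, whose origin is the TCP and whose axes are the flange's). Camera axes: x right, y down, z forward; pixel columns grow to the right and rows downward; lengths in m; the calibration is good to about 2 mm. A picture is of the moment at which its call begins: read the wrist's pose just before it. camera_info takes no time and is no camera call.
- workorder.sign_off(): hands the job in, once; it reports no verdict.
The state is a dict: "time": time; "qpos": joint angles; "dq": joint speeds; "joint_efforts": joint torques, N m; "eef_pos": TCP position; "tcp_rot": TCP orientation; "contact_force": force on the tool from outside, world axes, zero at the start; "wrist_torque": the same for the moment, N m; "opening": opening from 0.0 (shut) to 1.0 (fully open).
Only numpy, scipy, OpenCV 4.12 (cv2) and the standard library are available. Lean on these libraries where they do the work, as an engineer would, in place of code of your own. Each camera call takes 0.05 s, during which the arm holds its last target. There are 200 camera calls.

## Working session

There is one attempt and no reset: what is moved stays moved. The work goes in short steps, Python scripts to look and compute and a tool call to move; the robot and the scene stay as the last step left them, time stands still between calls to the robot, and variables do not carry over. Pictures are saved under pics/ and viewed, about 8 in all and at most 12, crops included, and the job is handed in when it is done.

Besides the shell and the picture viewer there is one more tool, called after "Request:" by a JSON object that holds its "op" and its "data". drive_tool: Moves the arm, as the interface text tells. Its arguments: {"type":"object","properties":{"deltas":{"type":"array"},"squeeze":{"type":"number"}},"required":["deltas"]}

```bash
mkdir -p pics; ls
python3 - <<'E'
from plant import ctrl, viewer
import cv2,numpy as np
for n in("scene","top"):
    im=viewer.read_camera(n); cv2.imwrite(f"pics/{n}0.png",im[:,:,::-1])
    i=viewer.camera_info(n); print(n,np.round(i['K'],1).tolist(),(-np.array(i['R']).T@i['t']).round(3))
print(ctrl.get_state()); print(np.round(viewer.camera_info("wrist")['T_tool_cam'],3))
E
```

```text
pics
scene [[517.3, 0.0, 276.3], [0.0, 517.3, 217.5], [0.0, 0.0, 1.0]] [1.526 0.733 1.002]
top [[415.9, 0.0, 279.7], [0.0, 415.9, 207.2], [0.0, 0.0, 1.0]] [0.52  0.156 1.07 ]
{'time': 0.1, 'qpos': array([ 9.87982631e-01,  2.87114402e-01,  1.57806883e+00, -2.43439507e-05,
        1.27862927e+00, -1.49980809e-01]), 'dq': array([-2.31971690e-03, -3.86938326e-03, -4.37686032e-03, -3.96948548e-05,
        1.96483905e-03,  2.14032934e-03]), 'joint_efforts': array([-3.17795138e-04, -4.07301307e+01, -2.93699956e+01, -1.73241224e-04,
        3.43745909e-03, -6.56951826e-08]), 'eef_pos': array([0.28277759, 0.61229253, 0.25503987]), 'tcp_rot': array([ 2.14727476e-01,  9.76673374e-01, -1.04043019e-03, -3.86757564e-04]), 'contact_force': array([ 0.4455484 ,  0.07029623, -1.20264081]), 'wrist_torque': array([-0.00647903, -0.02109679, -0.03014792]), 'opening': 1.0019584545148166}
[[ 0.001 -0.946 -0.325  0.084]
 [ 1.     0.001  0.     0.   ]
 [-0.    -0.325  0.946 -0.117]
 [ 0.     0.     0.     1.   ]]
```

View pics/scene0.png

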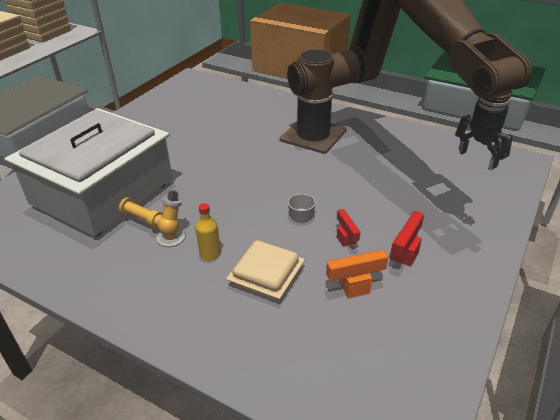

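View pics/top0.png

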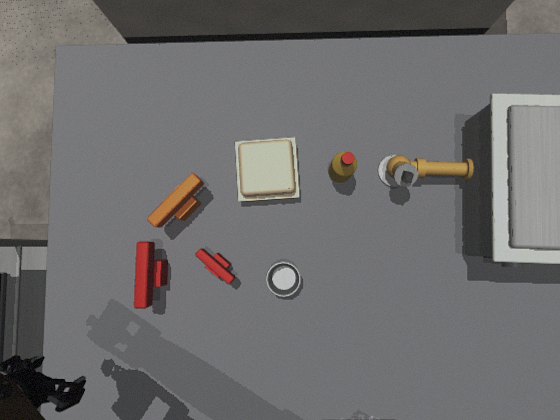

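Candidates (top image): small red (215,266), large red (145,275), orange (175,200). The small red one fits (not orange, the smaller of the reds). I'll confirm it and the valve in enlarged crops.

Run:
```python
import cv2,numpy as np
s=cv2.imread("pics/scene0.png");t=cv2.imread("pics/top0.png")
c=lambda im,x,y,f:cv2.resize(im[y:y+300//f,x:x+400//f],(400,300),interpolation=cv2.INTER_CUBIC)
cv2.imwrite("pics/m1.png",np.vstack([np.hstack([c(t,180,240,6)[:300],c(s,320,200,6)]),np.hstack([c(t,370,145,6),c(s,130,185,5)])]))
```

```text
(no output)
```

View pics/m1.png

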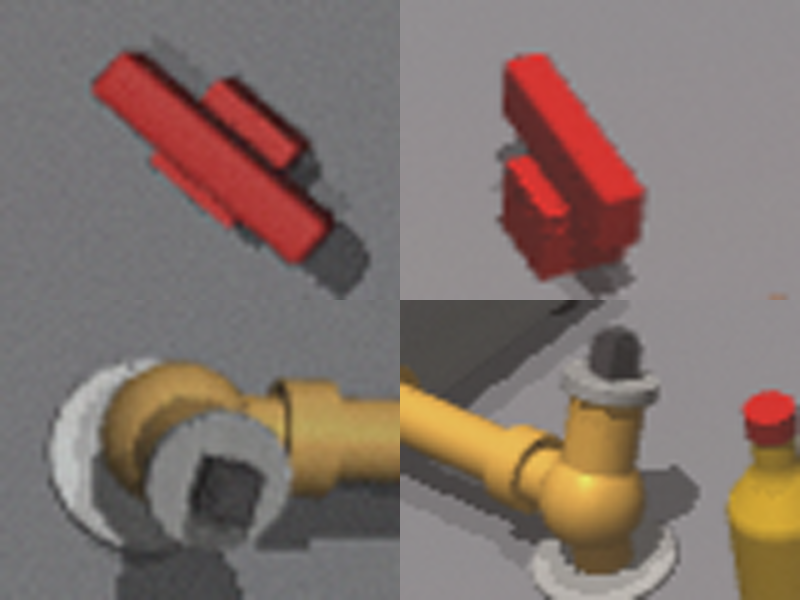

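The crop confirms it: the small red T stands bore down, bar top corners at crop (95,88), (126,54), (330,215), (298,263). The valve shoulder is centred near crop (218,480), with the dark stem on it.

```bash
cat > h.py <<'E'
import numpy as np,cv2
from scipy.spatial.transform import Rotation as Ro
from plant import ctrl,viewer
def cam(n,st=None):
    i=viewer.camera_info(n);K=np.array(i['K'])
    if n!='wrist': return K,np.array(i['R']),np.array(i['t']).ravel()
    st=st or ctrl.get_state(); T=np.eye(4);T[:3,:3]=Ro.from_quat(st['tcp_rot']).as_matrix();T[:3,3]=st['eef_pos']
    M=np.linalg.inv(T@np.array(i['T_tool_cam']));return K,M[:3,:3],M[:3,3]
def ray(c,p):
    K,R,t=c;d=R.T@np.linalg.inv(K)@np.array([*p,1.]);return -R.T@t,d
def atz(c,p,z):
    o,d=ray(c,p);return o+d*(z-o[2])/d[2]
def proj(c,X):
    K,R,t=c;x=(np.atleast_2d(X)@R.T+t)@K.T;return x[:,:2]/x[:,2:]
E
python3 - <<'E'
from h import *
c=cam('top');s=cam('scene')
q=lambda x,y,x0=180,y0=240:(x0+x/6.06-.5+.08,y0+y/6-.5+.08)
P=[atz(c,q(*p),.074)[:2] for p in((95,88),(126,54),(330,215),(298,263))]
print(np.round(P,4),np.mean(P,0)); a=(P[0]+P[1])/2;b=(P[2]+P[3])/2;print(np.linalg.norm(a-b),np.degrees(np.arctan2(*(b-a)[::-1])))
print("seat",atz(c,q(218,180,370,145),.118))
print("housing",[atz(c,p,.19).round(3) for p in((491,96),(492,262))])
S=atz(c,q(218,180,370,145),.118);print(proj(s,S))
print(cam('top')[1].round(3))
E
```

```text
[[0.5028 0.3903]
 [0.5162 0.3781]
 [0.4519 0.297 ]
 [0.4332 0.3095]] [0.47606635 0.34371539]
0.10503052787002723 -129.59715211503968
seat [ 0.6808986  -0.10432193  0.118     ]
housing [array([ 0.836, -0.273,  0.19 ]), array([ 0.483, -0.255,  0.19 ])]
[[172.58661368 198.8906039 ]]
[[-0.01  -0.999 -0.032]
 [-0.996  0.013 -0.093]
 [ 0.093  0.031 -0.995]]
```

Fits: seat ≈ (0.681, -0.104, 0.118), and the scene view agrees within about 2 px. The handle is at (0.476, 0.344) with the bar along about 50°. First I'll fly to a viewing pose along the stem axis.

Request:
{"op": "drive_tool", "data": {"deltas": [{"dx": 0.024, "dy": -0.051, "rz": 8}, {"dx": 0.024, "dy": -0.051, "rz": 8}, {"dx": 0.024, "dy": -0.051}, {"dx": 0.024, "dy": -0.051}, {"dx": 0.024, "dy": -0.051}, {"dx": 0.024, "dy": -0.051}, {"dx": 0.024, "dy": -0.051}, {"dx": 0.024, "dy": -0.051}, {"dx": 0.024, "dy": -0.051}, {"dx": 0.024, "dy": -0.051, "ry": -5, "rx": -0.3}, {"dx": 0.024, "dy": -0.051, "ry": -5, "rx": -0.3}, {"dx": 0.024, "dy": -0.051, "ry": -5, "rx": -0.3}, {"dx": 0.024, "dy": -0.051, "ry": -5, "rx": -0.2}, {"dx": 0.024, "dy": -0.051, "ry": -5, "rx": -0.2}, {}, {}]}}

```text
schema error: expected keys dx, dy, dz, rx, ry, rz, jaw
```

Run:
```python
from h import *
st=ctrl.get_state();im=viewer.read_camera("wrist");np.save("st1.npy",st,allow_pickle=True)
cv2.imwrite("pics/w1.png",im[:,:,::-1]);print(st['time'],st['eef_pos'],st['qpos'].round(2),Ro.from_quat(st['tcp_rot']).as_matrix().round(3))
print(proj(cam('wrist',st),[.681,-.104,.118]), cam('wrist')[0].round(0))
```

```text
0.1 [0.28277759 0.61229253 0.25503987] [ 0.99  0.29  1.58 -0.    1.28 -0.15] [[-0.908  0.419 -0.001]
 [ 0.419  0.908 -0.002]
 [ 0.    -0.002 -1.   ]]
[[-61.19123328 648.06480621]] [[347.   0. 286.]
 [  0. 347. 201.]
 [  0.   0.   1.]]
```

View pics/w1.png

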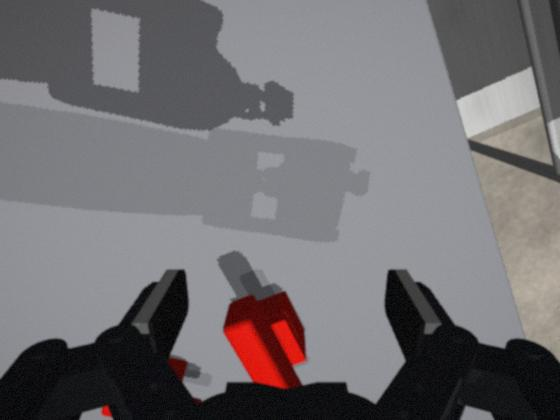

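The move was refused because every key is required, so this picture only shows the start view (large red handle at (265,340)). Repeating with full rows.

Request:
{"op": "drive_tool", "data": {"deltas": [{"dx": 0.024, "dy": -0.051, "dz": 0, "rx": 0, "ry": 0, "rz": 8, "jaw": 0.085}, {"dx": 0.024, "dy": -0.051, "dz": 0, "rx": 0, "ry": 0, "rz": 8, "jaw": 0.085}, {"dx": 0.024, "dy": -0.051, "dz": 0, "rx": 0, "ry": 0, "rz": 0, "jaw": 0.085}, {"dx": 0.024, "dy": -0.051, "dz": 0, "rx": 0, "ry": 0, "rz": 0, "jaw": 0.085}, {"dx": 0.024, "dy": -0.051, "dz": 0, "rx": 0, "ry": 0, "rz": 0, "jaw": 0.085}, {"dx": 0.024, "dy": -0.051, "dz": 0, "rx": 0, "ry": 0, "rz": 0, "jaw": 0.085}, {"dx": 0.024, "dy": -0.051, "dz": 0, "rx": 0, "ry": 0, "rz": 0, "jaw": 0.085}, {"dx": 0.024, "dy": -0.051, "dz": 0, "rx": 0, "ry": 0, "rz": 0, "jaw": 0.085}, {"dx": 0.024, "dy": -0.051, "dz": 0, "rx": 0, "ry": 0, "rz": 0, "jaw": 0.085}, {"dx": 0.024, "dy": -0.051, "dz": 0, "rx": -0.3, "ry": -5, "rz": 0, "jaw": 0.085}, {"dx": 0.024, "dy": -0.051, "dz": 0, "rx": -0.3, "ry": -5, "rz": 0, "jaw": 0.085}, {"dx": 0.024, "dy": -0.051, "dz": 0, "rx": -0.3, "ry": -5, "rz": 0, "jaw": 0.085}, {"dx": 0.024, "dy": -0.051, "dz": 0, "rx": -0.2, "ry": -5, "rz": 0, "jaw": 0.085}, {"dx": 0.024, "dy": -0.051, "dz": 0, "rx": -0.2, "ry": -5, "rz": 0, "jaw": 0.085}, {"dx": 0, "dy": 0, "dz": 0, "rx": 0, "ry": 0, "rz": 0, "jaw": 0.085}, {"dx": 0, "dy": 0, "dz": 0, "rx": 0, "ry": 0, "rz": 0, "jaw": 0.085}]}}

```text
time: 2.15
eef_pos: [0.6186, -0.101, 0.2558]
tcp_rot: [0.075, 0.974, 0.006, 0.216]
contact_force: [0.2, 0.8, 0.4]
opening: 0.994
```

Run:
```python
from h import *
st=ctrl.get_state();im=viewer.read_camera("wrist");np.save("st1.npy",st,allow_pickle=True)
cv2.imwrite("pics/w1.png",im[:,:,::-1]);print(st['time'],st['eef_pos'],st['qpos'].round(2),Ro.from_quat(st['tcp_rot']).as_matrix().round(3))
p=proj(cam('wrist',st),[.681,-.104,.118])[0]; print(p)
x,y=int(p[0]),int(p[1]);x0,y0=x-66,y-50;print(x0,y0)
cv2.imwrite("pics/w1c.png",cv2.resize(im[y0:y0+100,x0:x0+132,::-1],None,fx=6,fy=6,interpolation=cv2.INTER_CUBIC))
```

```text
2.15 [ 0.61860143 -0.10095897  0.25575348] [-0.37 -0.01  1.95  0.19  0.8  -1.89] [[-0.896  0.144  0.421]
 [ 0.149  0.989 -0.021]
 [-0.419  0.044 -0.907]]
[285.46733987 190.10241196]
219 140
```

View pics/w1c.png

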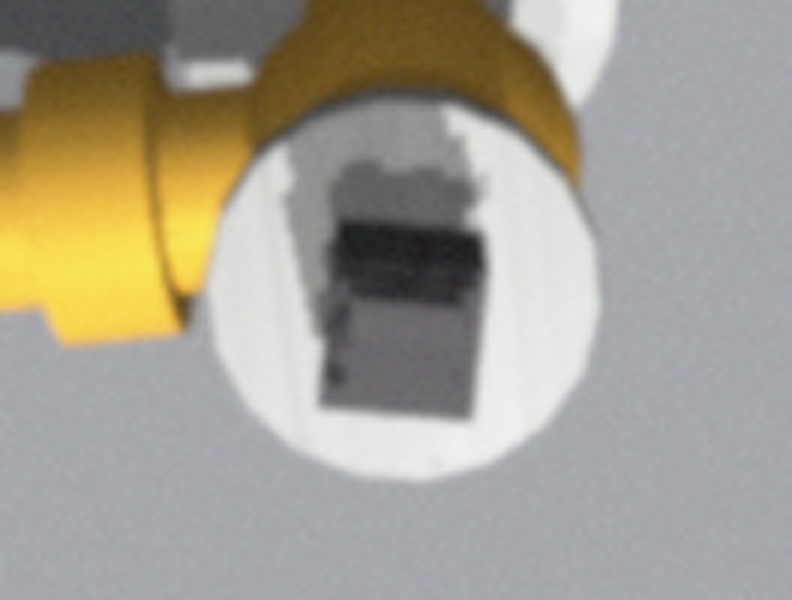

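The crop shows the shoulder circle centred at crop (405,284) with extents x 210–600 and y 88–480. Stem base corners are (342,219) and (487,235), and the z=20 corners are (487,265), (473,418), (320,407). Fitting the pose to these:

Run:
```python
from h import *
from scipy.optimize import least_squares
st=np.load("st1.npy",allow_pickle=True).item();c=cam('wrist',st)
px=lambda p:np.array(p)/6-.5+.08+[219,140]
cor=px([(342,219),(487,235),(487,265),(473,418),(320,407)])
# stem frame: z=axis; camera side is -x world
def frame(az,phi): # az: warmer yaw ; phi: turn about axis
    return Ro.from_rotvec(np.radians([0,0,az]))*Ro.from_rotvec(np.radians([0,-25,0]))*Ro.from_rotvec(np.radians([0,0,phi]))
loc=np.array([(-10,10,0),(-10,-10,0),(-10,-10,20),(10,-10,20),(10,10,20)])/1e3
loc=np.array([(-10,-10,0),(-10,10,0),(-10,10,20),(10,10,20),(10,-10,20)])/1e3
th=np.linspace(0,2*np.pi,72,endpoint=False);circ=.027*np.c_[np.cos(th),np.sin(th),0*th]
ext=np.r_[px((210,88)),px((600,480))]
def res(v,az,d=0):
    F=frame(az,v[3]);X=v[:3]
    q=proj(c,F.apply(circ)+X)
    return np.r_[(proj(c,F.apply(loc)+X)-cor).ravel(),2*(np.r_[q.min(0),q.max(0)]-ext)]
for az in(-6,-3,0):
    r=least_squares(res,[.681,-.104,.118,0],args=(az,),x_scale=[.01,.01,.01,5]);print(az,r.x.round(4),r.cost.round(2),r.fun.round(1))
    F=frame(az,r.x[3]).as_matrix();print("  x",F[:,0].round(3),"y",F[:,1].round(3))
# seat via known height
print(atz(c,px((405,284)),.118))
t=cam('top');
# bottle, box footprint via top
print("bottle cap",atz(t,(348,158),.17),"tub",atz(t,(285,279),.055))
```

```text
-6 [ 0.6811 -0.1035  0.1156 -8.8444] 8.1 [-0.8 -0.9 -0.2 -1.3  1.4  0.5  0.7 -0.1  0.4 -0.5 -1.7  2.2  0.9 -1.1]
  x [ 0.875 -0.247  0.418] y [0.242 0.968 0.065]
-3 [  0.681   -0.1034   0.1157 -11.1862] 7.22 [-0.8 -0.9 -0.2 -1.3  0.8  0.6  0.4 -0.  -0.  -0.5 -1.4  2.2  1.3 -1.2]
  x [ 0.878 -0.24   0.415] y [0.227 0.97  0.082]
0 [  0.6809  -0.1033   0.1159 -13.3603] 7.11 [-0.8 -0.9 -0.2 -1.4  0.2  0.6  0.   0.  -0.4 -0.4 -1.1  2.2  1.7 -1.2]
  x [ 0.882 -0.231  0.411] y [0.209 0.973 0.098]
[ 0.67768737 -0.10301722  0.118     ]
bottle cap [0.71070913 0.03322282 0.17      ] tub [0.44114873 0.17619589 0.055     ]
```

View pics/w1.png

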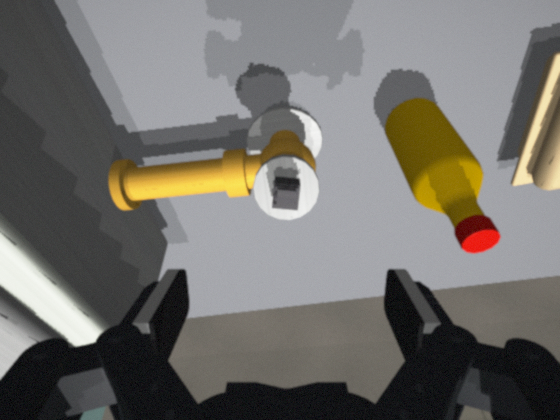

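The wide view shows the pipe running (122,185)→(237,173), the base flange centred at (285,137), and the bottle to the right, clear of the stem. I'll fix the height at 0.118 and get the lean azimuth.

Run:
```python
from h import *
st=np.load("st1.npy",allow_pickle=True).item();c=cam('wrist',st);t=cam('top')
d=atz(c,(237,173),.05)-atz(c,(122,185),.05);print("pipe wrist y-axis",d,np.degrees(np.arctan2(-d[0],d[1])))
d=atz(t,(418,167),.05)-atz(t,(471,168),.05);print("pipe top",np.degrees(np.arctan2(-d[0],d[1])))
print("flange",atz(c,(285,137),.003),atz(t,(394,172),.003))
for az in(-3,-1):
  e=Ro.from_euler('z',az,True).apply
```

```text
pipe wrist y-axis [0.00556127 0.11968158 0.        ] -2.6604619646541305
pipe top -2.0155315632161313
flange [ 0.70637182 -0.10336689  0.003     ] [ 0.70744781 -0.10650899  0.003     ]
```

Request:
{"op": "drive_tool", "data": {"deltas": [{"dx": -0.016, "dy": 0.0495, "dz": 0, "rx": 0.43, "ry": 8.33, "rz": 0, "jaw": 0.085}, {"dx": -0.016, "dy": 0.0495, "dz": 0, "rx": 0.43, "ry": 8.33, "rz": 0, "jaw": 0.085}, {"dx": -0.016, "dy": 0.0495, "dz": 0, "rx": 0.44, "ry": 8.34, "rz": 0, "jaw": 0.085}, {"dx": -0.016, "dy": 0.0495, "dz": 0, "rx": 0, "ry": 0, "rz": 9.9, "jaw": 0.085}, {"dx": -0.016, "dy": 0.0495, "dz": 0, "rx": 0, "ry": 0, "rz": 9.9, "jaw": 0.085}, {"dx": -0.016, "dy": 0.0495, "dz": 0, "rx": 0, "ry": 0, "rz": 9.9, "jaw": 0.085}, {"dx": -0.016, "dy": 0.0495, "dz": 0, "rx": 0, "ry": 0, "rz": 9.9, "jaw": 0.085}, {"dx": -0.016, "dy": 0.0495, "dz": 0, "rx": 0, "ry": 0, "rz": 9.9, "jaw": 0.085}, {"dx": -0.016, "dy": 0.0495, "dz": 0, "rx": 0, "ry": 0, "rz": 9.9, "jaw": 0.085}, {"dx": 0, "dy": 0, "dz": 0, "rx": 0, "ry": 0, "rz": 0, "jaw": 0.085}, {"dx": 0, "dy": 0, "dz": 0, "rx": 0, "ry": 0, "rz": 0, "jaw": 0.085}]}}

```text
time: 3.58
eef_pos: [0.4742, 0.3448, 0.2564]
tcp_rot: [-0.428, 0.904, -0.0, -0.0]
contact_force: [0.3, -0.3, 0.2]
opening: 0.995
```

Run:
```python
from h import *
st=ctrl.get_state();im=viewer.read_camera("wrist");np.save("st2.npy",st,allow_pickle=True)
c=cam('wrist',st);print(st['time'],st['eef_pos'],Ro.from_quat(st['tcp_rot']).as_matrix().round(3))
p=proj(c,[.476,.344,.074])[0];x0,y0=int(p[0])-100,int(p[1])-75;print(x0,y0)
cv2.imwrite("pics/w2c.png",cv2.resize(im[y0:y0+150,x0:x0+200,::-1],None,fx=4,fy=4,interpolation=cv2.INTER_CUBIC))
```

```text
3.575 [0.47421423 0.34483549 0.25638762] [[-0.634 -0.773  0.   ]
 [-0.773  0.634 -0.001]
 [ 0.    -0.001 -1.   ]]
183 106
```

View pics/w2c.png

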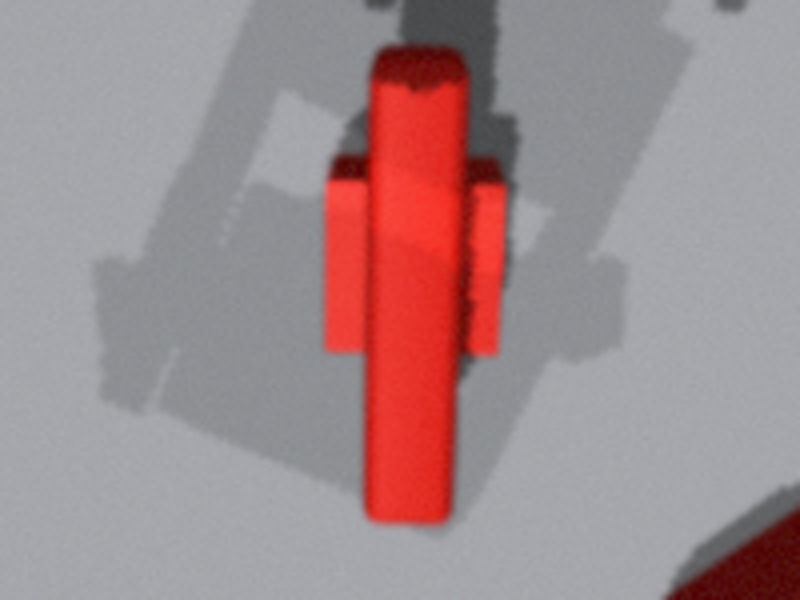

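The bar top face runs from crop (420,85) to (409,522), nearly upright in the view, so the gripper is almost aligned.

Run:
```python
from h import *
st=np.load("st2.npy",allow_pickle=True).item();c=cam('wrist',st)
px=lambda p:np.array(p)/4-.5+.125+[183,106]
a,b=[atz(c,px(p),.074) for p in((420,85),(409,522))]
m=(a+b)/2;R=Ro.from_quat(st['tcp_rot']).as_matrix();d=a-b
y=R[:,1];print("centre",m,"len",np.linalg.norm(d),"bar ang",np.degrees(np.arctan2(-d[1],-d[0])),"tool x ang",np.degrees(np.arctan2(*R[1::-1,0])),"delta",m-st['eef_pos'],"jaw dir off",(m-st['eef_pos'])@y)
h=[atz(c,px(p),.040) for p in((326,183),(505,183),(498,355),(325,352))];print(np.mean(h,0))
```

```text
centre [0.47611454 0.34759819 0.074     ] len 0.10166368557048636 bar ang 49.30245975862622 tool x ang -129.34895424942843 delta [ 0.00190031  0.0027627  -0.18238762] jaw dir off 0.00039497864595377174
[0.47518926 0.34609867 0.04      ]
```

```bash
python3 -c "
from plant import ctrl;print(ctrl.tips_ahead)"
```

```text
0.025
```

Request:
{"op": "drive_tool", "data": {"deltas": [{"dx": 0.0015, "dy": 0.0015, "dz": -0.045, "rx": 0, "ry": 0, "rz": -1, "jaw": 0.045}, {"dx": 0, "dy": 0, "dz": -0.045, "rx": 0, "ry": 0, "rz": 0, "jaw": 0.045}, {"dx": 0, "dy": 0, "dz": -0.04, "rx": 0, "ry": 0, "rz": 0, "jaw": 0.045}, {"dx": 0, "dy": 0, "dz": 0, "rx": 0, "ry": 0, "rz": 0, "jaw": 0.045}]}}

```text
time: 4.12
eef_pos: [0.4746, 0.3433, 0.1225]
tcp_rot: [-0.418, 0.908, -0.0, -0.004]
contact_force: [0.0, 0.5, -0.2]
opening: 0.527
```

Run:
```python
from h import *
print(ctrl.tips_ahead,ctrl.get_state()['opening'])
im=viewer.read_camera("wrist");cv2.imwrite("pics/w3.png",im[:,:,::-1])
```

```text
0.025 0.5267447467099055
```

View pics/w3.png

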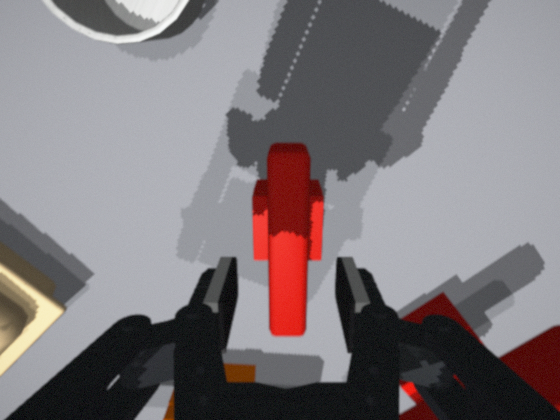

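The bar (x≈288) is centred between the fingertips (237 and 338), clear of everything. Descending the rest, then grip.

Request:
{"op": "drive_tool", "data": {"deltas": [{"dx": 0, "dy": 0, "dz": -0.025, "rx": 0, "ry": 0, "rz": 0, "jaw": 0.045}, {"dx": 0, "dy": 0, "dz": -0.027, "rx": 0, "ry": 0, "rz": 0, "jaw": 0.045}, {"dx": 0, "dy": 0, "dz": 0, "rx": 0, "ry": 0, "rz": 0, "jaw": 0.045}, {"dx": 0, "dy": 0, "dz": 0, "rx": 0, "ry": 0, "rz": 0, "jaw": 0.045}]}}

```text
time: 4.68
eef_pos: [0.4783, 0.3463, 0.077]
tcp_rot: [-0.419, 0.908, -0.0, 0.002]
contact_force: [-0.4, 0.0, 0.7]
opening: 0.522
```

Request:
{"op": "drive_tool", "data": {"deltas": [{"dx": 0, "dy": 0, "dz": -0.004, "rx": 0, "ry": 0, "rz": 0, "jaw": 0.045}, {"dx": 0, "dy": 0, "dz": 0, "rx": 0, "ry": 0, "rz": 0, "jaw": 0.01}, {"dx": 0, "dy": 0, "dz": 0, "rx": 0, "ry": 0, "rz": 0, "jaw": 0.01}, {"dx": 0, "dy": 0, "dz": 0, "rx": 0, "ry": 0, "rz": 0, "jaw": 0.01}, {"dx": 0, "dy": 0, "dz": 0, "rx": 0, "ry": 0, "rz": 0, "jaw": 0.01}], "squeeze": 80}}

```text
time: 5.3
eef_pos: [0.4769, 0.3461, 0.071]
tcp_rot: [-0.419, 0.908, 0.0, 0.001]
contact_force: [-1.4, 0.8, 4.3]
opening: 0.247
```

Gripped (opening ≈ 21 mm). Lift, carry over and tilt to a pre-insert pose 30 mm off the stem tip.

Request:
{"op": "drive_tool", "data": {"deltas": [{"dx": 0, "dy": 0, "dz": 0.03, "rx": 0, "ry": 0, "rz": 0, "jaw": 0.01}, {"dx": 0, "dy": 0, "dz": 0.05, "rx": 0, "ry": 0, "rz": 0, "jaw": 0.01}, {"dx": 0, "dy": 0, "dz": 0.05, "rx": 0, "ry": 0, "rz": 0, "jaw": 0.01}, {"dx": 0, "dy": 0, "dz": 0.05, "rx": 0, "ry": 0, "rz": 0, "jaw": 0.01}, {"dx": 0, "dy": 0, "dz": 0.05, "rx": 0, "ry": 0, "rz": 0, "jaw": 0.01}, {"dx": 0.0184, "dy": -0.0559, "dz": 0.01, "rx": 0, "ry": 0, "rz": -7.95, "jaw": 0.01}, {"dx": 0.0184, "dy": -0.0559, "dz": 0, "rx": 0, "ry": 0, "rz": -7.95, "jaw": 0.01}, {"dx": 0.0184, "dy": -0.0559, "dz": 0, "rx": 0, "ry": 0, "rz": -7.95, "jaw": 0.01}, {"dx": 0.0184, "dy": -0.0559, "dz": 0, "rx": 0, "ry": 0, "rz": -7.95, "jaw": 0.01}, {"dx": 0.0184, "dy": -0.0559, "dz": 0, "rx": 0, "ry": 0, "rz": -7.95, "jaw": 0.01}, {"dx": 0.0184, "dy": -0.0559, "dz": 0, "rx": 0, "ry": 0, "rz": -7.95, "jaw": 0.01}, {"dx": 0.0184, "dy": -0.0559, "dz": 0, "rx": 0, "ry": 0, "rz": -7.95, "jaw": 0.01}, {"dx": 0.0184, "dy": -0.0559, "dz": 0, "rx": 0, "ry": 0, "rz": -7.95, "jaw": 0.01}, {"dx": 0, "dy": 0, "dz": -0.026, "rx": -0.38, "ry": -8.3, "rz": 0, "jaw": 0.01}, {"dx": 0, "dy": 0, "dz": -0.026, "rx": -0.38, "ry": -8.3, "rz": 0, "jaw": 0.01}, {"dx": 0, "dy": 0, "dz": -0.026, "rx": -0.38, "ry": -8.4, "rz": 0, "jaw": 0.01}, {"dx": 0, "dy": 0, "dz": 0, "rx": 0, "ry": 0, "rz": 0, "jaw": 0.01}, {"dx": 0, "dy": 0, "dz": 0, "rx": 0, "ry": 0, "rz": 0, "jaw": 0.01}, {"dx": 0, "dy": 0, "dz": 0, "rx": 0, "ry": 0, "rz": 0, "jaw": 0.01}]}}

```text
time: 7.68
eef_pos: [0.6259, -0.1021, 0.2356]
tcp_rot: [0.119, 0.969, 0.016, 0.218]
contact_force: [-1.2, 0.4, -1.4]
opening: 0.245
```

```bash
cat >> h.py <<'E'
seat=np.array([.678,-.1036,.118])
F=Ro.from_euler('z',-2.6,True)*Ro.from_euler('y',-25,True)*Ro.from_euler('z',-11.5,True)
def rel():
    st=ctrl.get_state();R=Ro.from_quat(st['tcp_rot'])*Ro.from_euler('y',-180,True)
    e=F.inv().apply(st['eef_pos']-seat)*1e3
    print("t",st['time'],"tcp in stem frame mm",e.round(1),"rot err deg (stem frame)",np.degrees((F.inv()*R).as_rotvec()).round(1),"F stem",F.inv().apply(st['contact_force']).round(1),"T stem",F.inv().apply(st['wrist_torque']).round(2),"open",round(st['opening'],3),"q",st['qpos'].round(2))
E
python3 - <<'E'
from h import *
rel()
o=[]
for n,x,y in(("scene",120,140),("wrist",216,130)):
    im=viewer.read_camera(n)[:,:,::-1];cv2.imwrite(f"pics/{n}4.png",im)
    o.append(cv2.resize(im[y:y+120,x:x+130] if n=='scene' else im[130:370,150:410],(400,369)))
cv2.imwrite("pics/m4.png",np.hstack(o))
E
```

```text
t 7.675 tcp in stem frame mm [  2.6  -0.3 128.6] rot err deg (stem frame) [-0.  -0.3  0.1] F stem [-1.7 -0.  -0.8] T stem [-0.1   0.32 -0.06] open 0.245 q [-0.37  0.03  1.95  0.2   0.75 -1.81]
```

View pics/m4.png

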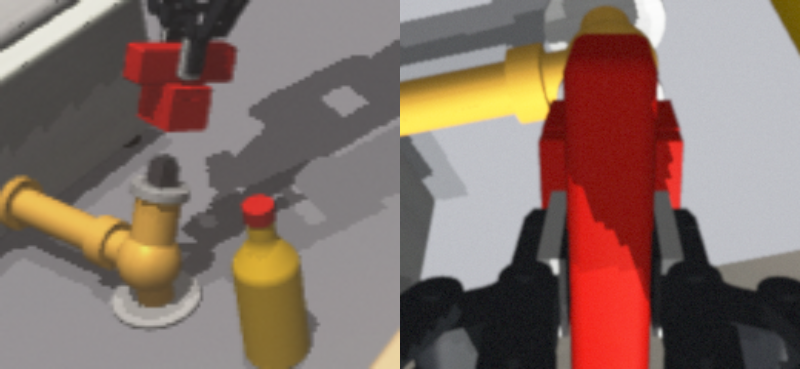

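The scene crop shows the tilted handle above the stem with the hub roughly in line. The wrist crop shows the bar square in the jaws. I'll project the model into the scene image to check alignment.

Run:
```python
from h import *
st=ctrl.get_state();s=cam('scene')
R=Ro.from_quat(st['tcp_rot'])*Ro.from_euler('y',-180,True)
H=lambda p:st['eef_pos']+R.apply(np.array(p,float)/1e3-[0.0009,0,.071])
cr=lambda X:((proj(s,X)-[120,140]+.5)*3.077).round(0).tolist()
print("hub bottom",cr(H([(22,22,0),(22,-22,0),(-22,-22,0),(-22,22,0)])))
print("hub top",cr(H([(22,22,40),(22,-22,40),(-22,22,40)])))
print("bar top ends",cr(H([(55,11,74),(55,-11,74),(-55,11,74)])))
S=lambda p:seat+F.apply(np.array(p,float)/1e3)
print("shoulder c",cr(S((0,0,0))),"tip",cr(S((0,0,26))), "mm x,y shift px",cr(S([(10,0,0),(0,10,0)])))
im=cv2.imread("pics/scene4.png");o=im[150:210,145:205];cv2.imwrite("pics/s4c.png",cv2.resize(o,None,fx=10,fy=10,interpolation=cv2.INTER_CUBIC))
cs=lambda X:((proj(s,X)-[145,150]+.5)*10).round(0).tolist()
print("10x: hub bottom",cs(H([(22,22,0),(22,-22,0),(-22,-22,0),(-22,22,0)])),"hub c",cs(H((0,0,0))),"seat",cs(S((0,0,0))),"tip",cs(S((0,0,26))),"tip corners",cs(S([(7,7,26),(7,-7,26),(-7,-7,26),(-7,7,26)])))
```

```text
hub bottom [[170.0, 131.0], [140.0, 115.0], [179.0, 113.0], [209.0, 129.0]]
hub top [[177.0, 87.0], [146.0, 72.0], [216.0, 86.0]]
bar top ends [[145.0, 47.0], [129.0, 39.0], [242.0, 46.0]]
shoulder c [[166.0, 181.0]] tip [[170.0, 154.0]] mm x,y shift px [[157.0, 182.0], [173.0, 185.0]]
10x: hub bottom [[302.0, 325.0], [204.0, 274.0], [330.0, 268.0], [428.0, 318.0]] hub c [[316.0, 296.0]] seat [[289.0, 489.0]] tip [[303.0, 402.0]] tip corners [[299.0, 412.0], [268.0, 395.0], [308.0, 392.0], [339.0, 409.0]]
```

View pics/s4c.png

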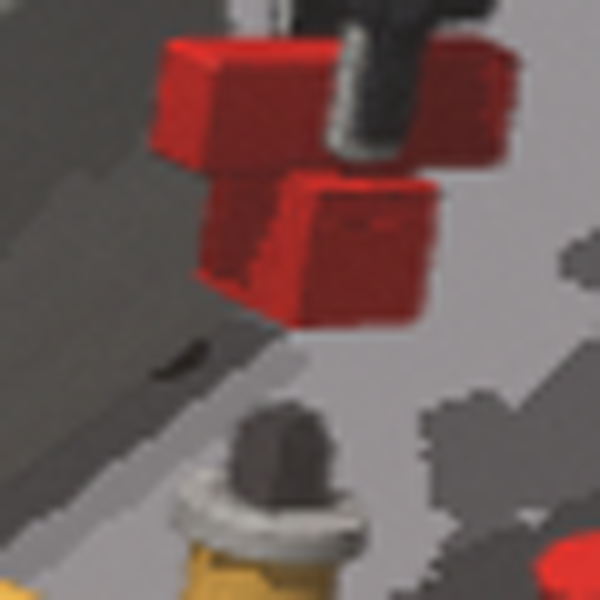

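Projected hub corners agree with the picture within 1 px ((295,328) seen vs (302,325)). The shoulder at (270,504) suggests a seat x of about 0.681, which is where the handle already is. Inserting along the axis.

Request:
{"op": "drive_tool", "data": {"deltas": [{"dx": 0.0034, "dy": -0.00015, "dz": -0.00725, "rx": 0, "ry": 0, "rz": 0, "jaw": 0.01}, {"dx": 0.0034, "dy": -0.00015, "dz": -0.00725, "rx": 0, "ry": 0, "rz": 0, "jaw": 0.01}, {"dx": 0.0034, "dy": -0.00015, "dz": -0.00725, "rx": 0, "ry": 0, "rz": 0, "jaw": 0.01}, {"dx": 0.0034, "dy": -0.00015, "dz": -0.00725, "rx": 0, "ry": 0, "rz": 0, "jaw": 0.01}, {"dx": 0.0017, "dy": -0.0001, "dz": -0.0036, "rx": 0, "ry": 0, "rz": 0, "jaw": 0.01}, {"dx": 0.0017, "dy": -0.0001, "dz": -0.0036, "rx": 0, "ry": 0, "rz": 0, "jaw": 0.01}, {"dx": 0, "dy": 0, "dz": 0, "rx": 0, "ry": 0, "rz": 0, "jaw": 0.01}]}}

```text
time: 8.65
eef_pos: [0.6421, -0.1028, 0.198]
tcp_rot: [0.119, 0.968, 0.016, 0.218]
contact_force: [1.7, -0.9, 0.2]
opening: 0.242
```

```bash
python3 -c "
from h import *
rel()"
```

```text
t 8.65 tcp in stem frame mm [ 1.4 -0.6 87.7] rot err deg (stem frame) [-0.  -0.3  0.1] F stem [ 1.8 -0.5 -0.6] T stem [-0.02 -0.27  0.  ] open 0.242 q [-0.36  0.1   1.94  0.21  0.68 -1.82]
```

No contact force with the tip about 9 mm inside the bore. Continuing.

Request:
{"op": "drive_tool", "data": {"deltas": [{"dx": 0.0017, "dy": -0.0001, "dz": -0.0036, "rx": 0, "ry": 0, "rz": 0, "jaw": 0.01}, {"dx": 0.0017, "dy": -0.0001, "dz": -0.0036, "rx": 0, "ry": 0, "rz": 0, "jaw": 0.01}, {"dx": 0.0017, "dy": -0.0001, "dz": -0.0036, "rx": 0, "ry": 0, "rz": 0, "jaw": 0.01}, {"dx": 0, "dy": 0, "dz": 0, "rx": 0, "ry": 0, "rz": 0, "jaw": 0.01}]}}

```text
time: 9.15
eef_pos: [0.6474, -0.1031, 0.1862]
tcp_rot: [0.119, 0.968, 0.016, 0.218]
contact_force: [7.4, -1.3, 0.3]
opening: 0.241
```

```bash
python3 -c "
from h import *
rel()"
```

```text
t 9.15 tcp in stem frame mm [ 1.2 -0.7 74.7] rot err deg (stem frame) [-0.  -0.3  0.1] F stem [ 7.   0.4 -2.9] T stem [ 0.03 -1.33 -0.02] open 0.241 q [-0.36  0.13  1.94  0.21  0.66 -1.82]
```

Slight side load (+7 N along stem x). I'll shift 1 mm that way and press on in 2 mm steps.

Request:
{"op": "drive_tool", "data": {"deltas": [{"dx": 0.0018, "dy": -0.0003, "dz": -0.0014, "rx": 0, "ry": 0, "rz": 0, "jaw": 0.01}, {"dx": 0.0009, "dy": 0, "dz": -0.0018, "rx": 0, "ry": 0, "rz": 0, "jaw": 0.01}, {"dx": 0.0009, "dy": 0, "dz": -0.0018, "rx": 0, "ry": 0, "rz": 0, "jaw": 0.01}, {"dx": 0, "dy": 0, "dz": 0, "rx": 0, "ry": 0, "rz": 0, "jaw": 0.01}]}}

```text
time: 9.65
eef_pos: [0.6499, -0.1031, 0.1821]
tcp_rot: [0.119, 0.969, 0.016, 0.217]
contact_force: [-0.5, -0.2, 9.2]
opening: 0.241
```

```bash
python3 -c "
from h import *
rel()"
```

```text
t 9.65 tcp in stem frame mm [ 1.8 -0.4 69.9] rot err deg (stem frame) [-0.  -0.1  0.1] F stem [3.4 0.5 8.6] T stem [-0.24 -0.42  0.01] open 0.241 q [-0.36  0.14  1.93  0.21  0.66 -1.82]
```

Request:
{"op": "drive_tool", "data": {"deltas": [{"dx": 0.0006, "dy": 0, "dz": -0.0014, "rx": 0, "ry": 0, "rz": 0, "jaw": 0.01}, {"dx": 0.0006, "dy": 0, "dz": -0.0014, "rx": 0, "ry": 0, "rz": 0, "jaw": 0.01}, {"dx": 0, "dy": 0, "dz": 0, "rx": 0, "ry": 0, "rz": 0, "jaw": 0.01}]}}

```text
time: 10.02
eef_pos: [0.6503, -0.1031, 0.1822]
tcp_rot: [0.118, 0.969, 0.016, 0.216]
contact_force: [-16.9, -0.4, 25.3]
opening: 0.244
```

```bash
python3 -c "
from h import *
rel()"
```

```text
t 10.025 tcp in stem frame mm [ 2.1 -0.3 69.9] rot err deg (stem frame) [-0.   0.   0.2] F stem [-4.3 -2.1 30. ] T stem [-0.68  1.02 -0.14] open 0.244 q [-0.36  0.14  1.93  0.21  0.66 -1.82]
```

Firm 30 N axial stop with no further travel, at the expected depth: home. I'll ease the push slightly and turn clockwise.

Request:
{"op": "drive_tool", "data": {"deltas": [{"dx": -0.0006, "dy": 0, "dz": 0.0014, "rx": 0, "ry": 0, "rz": 0, "jaw": 0.01}, {"dx": 0, "dy": 0, "dz": 0, "rx": 2.53, "ry": -0.115, "rz": -5.44, "jaw": 0.01}, {"dx": 0, "dy": 0, "dz": 0, "rx": 2.53, "ry": -0.115, "rz": -5.44, "jaw": 0.01}, {"dx": 0, "dy": 0, "dz": 0, "rx": 2.53, "ry": -0.115, "rz": -5.44, "jaw": 0.01}, {"dx": 0, "dy": 0, "dz": 0, "rx": 2.53, "ry": -0.115, "rz": -5.44, "jaw": 0.01}, {"dx": 0, "dy": 0, "dz": 0, "rx": 2.53, "ry": -0.115, "rz": -5.44, "jaw": 0.01}, {"dx": 0, "dy": 0, "dz": 0, "rx": 2.53, "ry": -0.115, "rz": -5.44, "jaw": 0.01}, {"dx": 0, "dy": 0, "dz": 0, "rx": 2.53, "ry": -0.115, "rz": -5.44, "jaw": 0.01}, {"dx": 0, "dy": 0, "dz": 0, "rx": 2.53, "ry": -0.115, "rz": -5.44, "jaw": 0.01}, {"dx": 0, "dy": 0, "dz": 0, "rx": 0, "ry": 0, "rz": 0, "jaw": 0.01}]}}

```text
time: 11.28
eef_pos: [0.6505, -0.1039, 0.1824]
tcp_rot: [0.502, 0.837, 0.102, 0.192]
contact_force: [-7.0, -2.9, 16.3]
opening: 0.245
```

```bash
python3 -c "
from h import *
rel()"
```

```text
t 11.275 tcp in stem frame mm [ 2.6 -1.  69.9] rot err deg (stem frame) [ -0.1  -0.2 -47.8] F stem [ 1.3 -3.  17.7] T stem [-0.7   0.25 -0.01] open 0.245 q [-0.36  0.14  1.93  0.21  0.66 -0.98]
```

Request:
{"op": "drive_tool", "data": {"deltas": [{"dx": 0, "dy": 0, "dz": 0, "rx": 1.27, "ry": -0.06, "rz": -2.72, "jaw": 0.01}, {"dx": 0, "dy": 0, "dz": 0, "rx": 1.27, "ry": -0.06, "rz": -2.72, "jaw": 0.01}, {"dx": 0, "dy": 0, "dz": 0, "rx": 1.27, "ry": -0.06, "rz": -2.72, "jaw": 0.01}, {"dx": 0, "dy": 0, "dz": 0, "rx": 1.27, "ry": -0.06, "rz": -2.72, "jaw": 0.01}, {"dx": 0, "dy": 0, "dz": 0, "rx": 1.27, "ry": -0.06, "rz": -2.72, "jaw": 0.01}, {"dx": 0, "dy": 0, "dz": 0, "rx": 0, "ry": 0, "rz": 0, "jaw": 0.01}]}}

```text
time: 12.02
eef_pos: [0.6503, -0.1039, 0.1823]
tcp_rot: [0.607, 0.764, 0.126, 0.177]
contact_force: [-7.0, -1.5, 17.0]
opening: 0.238
```

```bash
python3 -c "
from h import *
rel()"
```

```text
t 12.025 tcp in stem frame mm [ 2.4 -1.1 69.9] rot err deg (stem frame) [ -0.1  -0.1 -62.8] F stem [ 1.2 -1.6 18.3] T stem [-0.6   0.38  0.08] open 0.238 q [-0.36  0.14  1.93  0.21  0.66 -0.72]
```

Request:
{"op": "drive_tool", "data": {"deltas": [{"dx": 0, "dy": 0, "dz": 0, "rx": 0.84, "ry": -0.04, "rz": -1.81, "jaw": 0.01}, {"dx": 0, "dy": 0, "dz": 0, "rx": 0.84, "ry": -0.04, "rz": -1.81, "jaw": 0.01}, {"dx": 0, "dy": 0, "dz": 0, "rx": 0.84, "ry": -0.04, "rz": -1.81, "jaw": 0.01}, {"dx": 0, "dy": 0, "dz": 0, "rx": 0, "ry": 0, "rz": 0, "jaw": 0.01}]}}

```text
time: 12.52
eef_pos: [0.6502, -0.1039, 0.1822]
tcp_rot: [0.646, 0.732, 0.135, 0.17]
contact_force: [-7.9, -3.4, 17.0]
opening: 0.242
```

```bash
python3 -c "
from h import *
rel()"
```

```text
t 12.525 tcp in stem frame mm [ 2.3 -1.1 69.9] rot err deg (stem frame) [ -0.1  -0.1 -68.7] F stem [ 0.9 -3.7 18.7] T stem [-0.61  0.36  0.15] open 0.242 q [-0.36  0.14  1.93  0.21  0.66 -0.62]
```

Request:
{"op": "drive_tool", "data": {"deltas": [{"dx": 0, "dy": 0, "dz": 0, "rx": 0.84, "ry": -0.04, "rz": -1.81, "jaw": 0.01}, {"dx": 0, "dy": 0, "dz": 0, "rx": 0.84, "ry": -0.04, "rz": -1.81, "jaw": 0.01}, {"dx": 0, "dy": 0, "dz": 0, "rx": 0, "ry": 0, "rz": 0, "jaw": 0.01}]}}

```text
time: 12.9
eef_pos: [0.6502, -0.1039, 0.1822]
tcp_rot: [0.671, 0.709, 0.14, 0.165]
contact_force: [-8.0, -3.4, 16.6]
opening: 0.249
```

```bash
python3 -c "
from h import *
rel()"
```

```text
t 12.9 tcp in stem frame mm [ 2.2 -1.1 69.9] rot err deg (stem frame) [ -0.1  -0.1 -72.7] F stem [ 0.7 -3.7 18.4] T stem [-0.55  0.45  0.3 ] open 0.249 q [-0.36  0.14  1.93  0.21  0.66 -0.55]
```

Request:
{"op": "drive_tool", "data": {"deltas": [{"dx": 0, "dy": 0, "dz": 0, "rx": 0.84, "ry": -0.04, "rz": -1.81, "jaw": 0.01}, {"dx": 0, "dy": 0, "dz": 0, "rx": 0.84, "ry": -0.04, "rz": -1.81, "jaw": 0.01}, {"dx": 0, "dy": 0, "dz": 0, "rx": 0, "ry": 0, "rz": 0, "jaw": 0.01}]}}

```text
time: 13.28
eef_pos: [0.6501, -0.1038, 0.1822]
tcp_rot: [0.693, 0.687, 0.145, 0.161]
contact_force: [-7.5, -3.4, 15.8]
opening: 0.242
```

```bash
python3 -c "
from h import *
rel()"
```

```text
t 13.275 tcp in stem frame mm [ 2.1 -1.1 69.9] rot err deg (stem frame) [ -0.2  -0.2 -76.3] F stem [ 0.8 -3.6 17.4] T stem [-0.47  0.37  1.16] open 0.242 q [-0.36  0.14  1.93  0.21  0.66 -0.48]
```

Torque about the stem jumped to 1.16 N m, so it's at the stop. One more firm nudge to be sure.

Request:
{"op": "drive_tool", "data": {"deltas": [{"dx": 0, "dy": 0, "dz": 0, "rx": 0.84, "ry": -0.04, "rz": -1.81, "jaw": 0.01}, {"dx": 0, "dy": 0, "dz": 0, "rx": 0.42, "ry": -0.02, "rz": -0.91, "jaw": 0.01}, {"dx": 0, "dy": 0, "dz": 0, "rx": 0, "ry": 0, "rz": 0, "jaw": 0.01}, {"dx": 0, "dy": 0, "dz": 0, "rx": 0, "ry": 0, "rz": 0, "jaw": 0.01}]}}

```text
time: 13.78
eef_pos: [0.6501, -0.1038, 0.1822]
tcp_rot: [0.709, 0.671, 0.148, 0.157]
contact_force: [-7.2, -2.8, 16.6]
opening: 0.244
```

```bash
python3 -c "
from h import *
rel()"
```

```text
t 13.775 tcp in stem frame mm [ 2.1 -1.1 70. ] rot err deg (stem frame) [ -0.2  -0.2 -79. ] F stem [ 1.2 -3.  18.1] T stem [-0.32  0.33  1.88] open 0.244 q [-0.36  0.14  1.93  0.2   0.66 -0.43]
```

Stop confirmed (1.9 N m). Relieve the load inside the bore's slack, open, and retreat along the axis.

Request:
{"op": "drive_tool", "data": {"deltas": [{"dx": 0, "dy": 0, "dz": 0, "rx": -1.27, "ry": 0.06, "rz": 2.72, "jaw": 0.01}, {"dx": 0, "dy": 0, "dz": 0, "rx": 0, "ry": 0, "rz": 0, "jaw": 0.01}, {"dx": 0, "dy": 0, "dz": 0, "rx": 0, "ry": 0, "rz": 0, "jaw": 0.045}, {"dx": 0, "dy": 0, "dz": 0, "rx": 0, "ry": 0, "rz": 0, "jaw": 0.045}, {"dx": 0, "dy": 0, "dz": 0, "rx": 0, "ry": 0, "rz": 0, "jaw": 0.045}, {"dx": 0, "dy": 0, "dz": 0, "rx": 0, "ry": 0, "rz": 0, "jaw": 0.045}]}}

```text
time: 14.52
eef_pos: [0.6494, -0.1025, 0.1777]
tcp_rot: [0.697, 0.684, 0.146, 0.158]
contact_force: [-0.1, -0.6, -0.0]
opening: 0.527
```

Request:
{"op": "drive_tool", "data": {"deltas": [{"dx": -0.0042, "dy": 0.0002, "dz": 0.009, "rx": 0, "ry": 0, "rz": 0, "jaw": 0.045}, {"dx": -0.0084, "dy": 0.0004, "dz": 0.018, "rx": 0, "ry": 0, "rz": 0, "jaw": 0.045}, {"dx": -0.0084, "dy": 0.0004, "dz": 0.018, "rx": 0, "ry": 0, "rz": 0, "jaw": 0.045}, {"dx": -0.0126, "dy": 0.0006, "dz": 0.027, "rx": 0, "ry": 0, "rz": 0, "jaw": 0.045}, {"dx": -0.0126, "dy": 0.0006, "dz": 0.027, "rx": 0, "ry": 0, "rz": 0, "jaw": 0.045}, {"dx": -0.0126, "dy": 0.0006, "dz": 0.027, "rx": 0, "ry": 0, "rz": 0, "jaw": 0.045}, {"dx": 0, "dy": 0, "dz": 0, "rx": 0, "ry": 0, "rz": 0, "jaw": 0.045}, {"dx": 0, "dy": 0, "dz": 0, "rx": 0, "ry": 0, "rz": 0, "jaw": 0.045}]}}

```text
time: 15.52
eef_pos: [0.591, -0.0999, 0.3041]
tcp_rot: [0.697, 0.684, 0.147, 0.158]
contact_force: [0.5, -0.5, -1.2]
opening: 0.527
```

Run:
```python
from h import *
rel()
st=ctrl.get_state();c=cam('wrist',st);s=cam('scene')
w=viewer.read_camera("wrist")[:,:,::-1];im=viewer.read_camera("scene")[:,:,::-1]
cv2.imwrite("pics/w5.png",w);cv2.imwrite("pics/s5.png",im)
cv2.imwrite("pics/m5.png",np.hstack([cv2.resize(im[140:270,120:250],(400,400),interpolation=cv2.INTER_CUBIC),cv2.resize(w[80:360,140:420],(400,400),interpolation=cv2.INTER_CUBIC)]))
se=np.array([.6805,-.1036,.117])
for turn in(-63,-74.5):
  G=F*Ro.from_euler('z',turn,True)
  H=lambda p:se+G.apply(np.array(p,float)/1e3)
  B=H([(55,0,74),(-55,0,74)]);U=H([(22,22,0),(22,-22,0),(-22,-22,0),(-22,22,0)])
  print(turn,"scene bar",((proj(s,B)-[120,140]+.5)*3.077).round(0).tolist(),"hub btm",((proj(s,U)-[120,140]+.5)*3.077).round(0).tolist(),"wrist bar",((proj(c,B)-[140,80]+.5)*1.4286).round(0).tolist())
```

```text
t 15.525 tcp in stem frame mm [-2.000e-01 -3.000e-01  2.054e+02] rot err deg (stem frame) [ -0.1  -0.  -76.9] F stem [ 0.1 -0.5 -1.3] T stem [-0.04  0.22  0.02] open 0.527 q [-0.39 -0.11  1.96  0.18  0.9  -0.46]
-63 scene bar [[121.0, 91.0], [233.0, 122.0]] hub btm [[132.0, 182.0], [153.0, 172.0], [196.0, 185.0], [176.0, 196.0]] wrist bar [[237.0, 259.0], [188.0, 68.0]]
-74.5 scene bar [[128.0, 89.0], [227.0, 124.0]] hub btm [[130.0, 180.0], [160.0, 173.0], [198.0, 187.0], [169.0, 195.0]] wrist bar [[218.0, 261.0], [210.0, 65.0]]
```

View pics/m5.png

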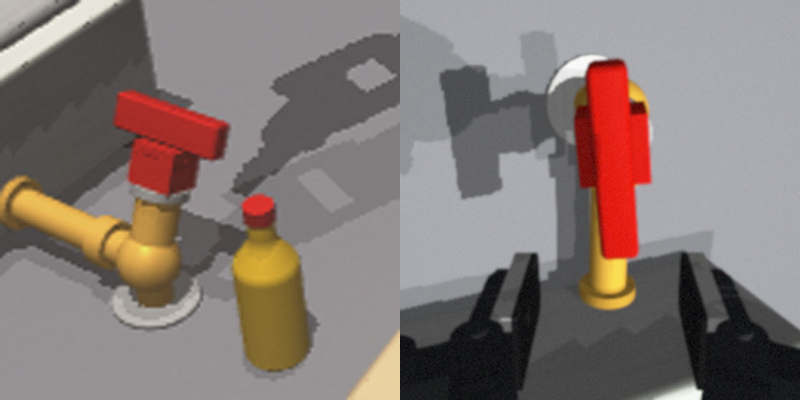

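The final picture (11 of 12 viewed) shows the handle on the stem with its hub flush on the shoulder, near the predicted pixels. The bar is at about −73° from the start, and the bottle and counter are undisturbed. The robot is clear, so I'm handing in.

```bash
python3 -c "
from plant import workorder;print(workorder.sign_off())"
```

```text
the job is handed in; nothing more can be done
None
```

The small red T-handle is on the valve stem and pushed fully home. The valve is turned clockwise to its stop, and I handed the job in at about 15.6 s of the 54 s allowed with the gripper open and clear.

- **Seating:** pressing along the stem's axis met a 30 N stop with no further travel, at the depth expected for the hub on the shoulder. The last picture shows the hub down on the shoulder.
- **Turning:** torque about the stem was low until about 73° of gripper turn, then rose to 1.9 N m at 79°. The valve's own friction is only 0.12 N m, so I read this as the stop. In the last picture the bar stands about 73° round. That fits the estimated 63° the stem had left to turn, plus roughly 7° of bore slack.
- **Other things on the counter:** the arm's path kept clear of the tub, meal box and bottle. The last pictures show the bottle where it was; I did not re-check the tub or the meal box at the end.
- **What disagreed:**
  - My estimates of the stem seat differed by about 3–6 mm in x and 2 mm in height between views. I corrected this by feel during insertion, where the side load peaked at 7 N.
  - My first move call was refused for missing keys, and nothing moved.
  - The valve angle was inferred from torque and pictures, not read directly.

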